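# Wash a batch of sea urchins: drain key, tub and spray pedal

## Task

Wash this batch of sea urchins. Close the drain first: with the T-key, turn the stem at the bottom of the blue valve shaft clockwise to its closed stop; put every urchin lying on the bench into the white wash tub, and then press the yellow spray pedal right down to its stop and hold it there for about two seconds. Finally turn the stem back anticlockwise with the key until the drain is fully open again and stand the key upright in its yellow holder, with the urchins left in the tub and the bowl, jar and brush left where they are.

Things in the scene. Friction and masses are not known exactly. Their poses are not given: they have to be found in the camera images.
- station: Fixed wash station: a white open tub with a green rim, outside 242 (x) x 222 (y) x 65 mm high, walls and floor 6 mm thick, and beside it (towards the station's -y) a blue square valve shaft. Origin under the tub's centre on the bench; z up; yaw varies. The shaft's vertical axis is at x 0, y -172 mm in this frame.
- tub_floor (a point): Centre of the tub's inner floor, 6 mm above the bench (axes as the station).
- shaft_mouth (a point): Centre of the open top of the valve shaft, 140 mm above the bench (axes as the station). The shaft is a square tube, 60 mm inside and 74 mm outside (82 mm at the steel rim), its sides parallel to the station's axes; its inner floor is 12 mm above the bench.
- stem_top (a point): Top centre of the brass square stem standing in the middle of the shaft, 46 mm above the bench (94 mm below the mouth). The stem is 24 mm square, 34 mm tall above the shaft floor; its top 12 mm tapers to 12 mm square as a lead-in. The flats are square to this point's x and y axes, which turn with the stem.
- stem (a joint): Angle of the drain stem: 0 = fully open (stop), 1.25 rad = fully closed (stop); grows as the stem turns clockwise seen from above. It stays where it is left; turning it takes about 0.25 N m. It starts within 0.2 rad of open. A red pointer on the stem shows below the shaft: over the green dot when open, over the red dot when closed; it is no obstacle.
- holder: Fixed yellow open-topped square pocket that holds the T-key upright, 60 mm square outside, 48 mm inside, 80 mm high, floor 6 mm thick. Origin under its centre on the bench, z up; sides parallel to its x and y axes.
- key: Loose steel T-key, 0.45 kg, 188 mm tall, standing upright in the holder at the start. Origin at the centre of its lower end, z up along the shank. Lower end: square socket open downwards, 28 mm inside, 38 mm outside, 40 mm deep, flats square to the key's x and y; shank 12 mm square; on top an orange cross bar 90 mm long along the key's x, 14 mm wide, 20 mm high.
- key_bar (a point): Centre of the key's orange cross bar, 178 mm above the key's lower end; x along the bar. When the socket is down on the stem the key's lower end rests on the shaft floor (12 mm above the bench); the socket has about 0.19 rad of play either way on the stem.
- pedal_base: Fixed dark steel base of the spray pedal, 165 (x) x 84 mm (100 mm over its hinge cheeks), 8 mm thick, cheeks 36 mm high. Origin on the bench; the hinge runs along its y at x +60 mm, 26 mm above the bench; the plate reaches from there 130 mm towards -x.
- pedal_pad (a point): Point on the upper face of the pedal plate's black tread, on its centre line 95 mm from the hinge, moving with the plate; at rest about 63 mm above the bench, 32 mm above it when fully down. Plate 70 mm wide.
- pedal (a joint): Pedal angle: 0 at rest (plate risen 0.33 rad), 0.33 rad at its stop (plate level). A spring returns it; about 6 N at the tread to start it and 11 N to hold it at the stop.
- urchin1: Loose sea urchin, 90 g: a firm round shell 56 mm across and 42 mm high, flat underneath, widest 16 to 26 mm above its underside; the thin spines are only looks and not felt. Origin at the centre of its underside, z up. Starts on the bench; may be absent.
- urchin2: Loose sea urchin, 90 g: a firm round shell 56 mm across and 42 mm high, flat underneath, widest 16 to 26 mm above its underside; the thin spines are only looks and not felt. Origin at the centre of its underside, z up. Starts on the bench; may be absent.
- urchin3: Loose sea urchin, 90 g: a firm round shell 56 mm across and 42 mm high, flat underneath, widest 16 to 26 mm above its underside; the thin spines are only looks and not felt. Origin at the centre of its underside, z up. Starts on the bench; may be absent.
- urchin4: Loose sea urchin, 90 g: a firm round shell 56 mm across and 42 mm high, flat underneath, widest 16 to 26 mm above its underside; the thin spines are only looks and not felt. Origin at the centre of its underside, z up. Starts on the bench; may be absent.
- urchin5: Loose sea urchin, 90 g: a firm round shell 56 mm across and 42 mm high, flat underneath, widest 16 to 26 mm above its underside; the thin spines are only looks and not felt. Origin at the centre of its underside, z up. Starts on the bench; may be absent.
- bowl: Loose green plastic bowl, 100 mm across, 55 mm high; origin under its centre. To be left alone.
- jar: Loose closed jar, 70 mm across, 100 mm high; origin under its centre. To be left alone.
- brush: Loose wooden scrubbing brush, 100 x 44 mm and 38 mm high, lying bristles down near the robot; origin under its centre, x along it. To be left alone.
Things that resemble listed ones, but are neither listed nor needed, are in the scene too. What is shaped like the urchin2 but red is not meant.

How it is judged:
By the outcome, as a careful person would: the job done as asked, in the order asked, and still so for the second after the job is handed in, with the robot touching nothing.
Of urchin1, urchin2, urchin3, urchin4, urchin5 only 2 to 4 are there at a start; the rules pass over those that are not, and their reading is None.
At some moment in a run one of urchin1, urchin2, urchin3, urchin4, urchin5 may be knocked a few centimetres aside while the robot is not near it.
It also fails if it takes over 210 s, if anything falls off the work surface, if the arm or the gripper's body presses on something with over 40 N, if the wrist force passes 120 N, or if a joint passes its speed limit or range.

## Robot

A 7-joint arm with a two-finger parallel gripper is mounted at the origin on the work surface. World frame = base frame: x ahead of the robot, y to its left, z up, the work surface at z = 0. Lengths are in m, angles in rad, forces in N, time in s.
With the tool pointing down it reaches from about 0.35 to 0.9 m from the base axis. Payload 19.9 kg.
Tool frame: the origin (TCP) lies between the finger pads; the fingertips stand 17 mm ahead of it and the grasp point (between the pads) lies 2 mm behind it; z points along the fingers, y is the line along which they close (so a half turn about z gives the same grasp; the last joint's range is limited). The gripper opens to 85 mm and grips with 20 to 120 N. Pads are 22 mm wide; open, the fingers measure 114 mm over their backs; the gripper's body (76 mm by 85 mm) begins 54 mm behind the grasp point. The pads swing forward as they close: fully open they stand 13 mm farther back than shut.
Start: joints at [1.185, 0.417, -0.01, 1.614, 0.005, 1.111, -0.053], TCP at [0.211, -0.588, 0.248] pointing down, gripper open.
Joint ranges: [-2.81, 2.81], [-0.39, 2.02], [-1.27, 1.25], [0.06, 2.57], [-1.19, 4.33], [0.19, 2], [-2.82, 2.82]. Speed limits (rad/s): [1.89, 1.89, 2.39, 2.39, 3.01, 3.01, 3.01].

## Interface

Orientations are given as a rotation vector (axis times angle).
In Python, from cell import * gives the robot as it stands. The module is installed in compiled form; this text tells all that it offers.
- The arm moves only by the tool servo_tool, never from a script. Its argument "commands" is a list that holds one entry, the list of rows, each a list of 5 numbers: the closure, from -1 (fully open) to 1 (shut), so that 0 is half open, then the shift along the world's x, y, z in cm, then the turn about the world's z in degrees. A call has 1 to 8 rows; each row is the pose to reach, as a shift and turn from the pose commanded when the call began; what a row does not reach only later rows make up. A row lasts 1/8 s, in which the tool goes at most 62.5 mm and 10.7 degrees, less where a joint would pass 70% of its speed; a pose out of reach is approached as far as the arm can. A call with a gripper value outside its range is refused whole. The fingers move at their own pace and stop on an object; "grip_force" is the grip in N (left out, the last holds). Time passes only in rows, so rows that repeat a pose let the fingers close. It gives the time, the measured TCP pose, the force, the opening and the grip force at its end, in the units of the state.
- state(): the state, without advancing time (a new reading comes with each control period).
- read_camera(name): name is "side" or "top" or "wrist"; returns a dict with "color" (480x640x3 uint8, red, green, blue), "range_z" (480x640 float32, m along the optical axis (not along the pixel's ray), 0 where there is no reading), "camera_matrix" (3x3 intrinsics, pixels), "R" (3x3) and "t" (3): a world point X has camera coordinates R X + t. Camera axes: x right, y down, z forward; pixel columns grow to the right and rows downward; lengths in m; the calibration is good to about 2 mm. A picture is of the moment at which its call begins.
- job_done(): hands the job in; it is judged then, once.
The state is a dict: "t": time; "qpos": joint angles; "qd": joint speeds; "joint_torque": joint torques, N m; "eef_pos": TCP position; "tcp_rot": TCP orientation; "wrist_force": force on the tool from outside, world axes, zero at the start; "torque": the same for the moment, N m; "grip_width": finger opening in m; "grip_force": force on a finger pad.
Only numpy, scipy, OpenCV 4.12 (cv2) and the standard library are available. Lean on these libraries where they do the work, as an engineer would, in place of code of your own. Each camera call takes 0.05 s, during which the arm holds its last target. There are 200 camera calls.

## Working session

There is one attempt and no reset: what is moved stays moved. The work goes in short steps, Python scripts to look and compute and a tool call to move; the robot and the scene stay as the last step left them, time stands still between calls to the robot, and variables do not carry over. Pictures are saved under pics/ and viewed, at most 14 in all, crops included, and the job is handed in when it is done.

Besides the shell and the picture viewer there is one more tool, called after "Request:" in YAML: its name, and indented under it one key for each argument. servo_tool: Moves the arm, as the interface text tells. Its arguments: {"type":"object","properties":{"commands":{"type":"array","items":{"type":"array","items":{"type":"array","items":{"type":"number"}}}},"grip_force":{"type":"number"}},"required":["commands"]}

```bash
mkdir -p pics; cat > h.py <<'E'
from cell import *
import numpy as np, cv2
def pts(c):
    K=c["camera_matrix"];z=c["range_z"];v,u=np.mgrid[0:480,0:640]
    P=np.stack([(u-K[0,2])/K[0,0]*z,(v-K[1,2])/K[1,1]*z,z],-1)
    W=(P-c["t"])@c["R"]; W[z==0]=np.nan
    return W
def save(c,n): cv2.imwrite("pics/"+n,c["color"][:,:,::-1])
E
python3 - <<'E'
from h import *
for n in("top","side"):
    c=read_camera(n);save(c,n+"0.png");np.savez(n+"0.npz",**c)
    print(n,c["R"],c["t"],c["camera_matrix"],-c["R"].T@c["t"])
s=state();print(s)
E
```

```text
top [[-0.02564544 -0.99942605  0.02213344]
 [-0.99617967  0.02370077 -0.08404966]
 [ 0.08347684 -0.02420437 -0.99621572]] [-0.012022    0.55381927  1.14355224] [[473.28705885   0.         322.84486094]
 [  0.         473.28705885 235.68722506]
 [  0.           0.           1.        ]] [0.45593506 0.00253792 1.18603913]
side [[-0.87595613 -0.48214854  0.01528523]
 [-0.31101912  0.54026389 -0.78190922]
 [ 0.36873833 -0.68967218 -0.62320489]] [0.51487933 0.28275716 0.71765922] [[471.55695308   0.         323.08968027]
 [  0.         471.55695308 245.40443674]
 [  0.           0.           1.        ]] [0.27432614 0.59043443 0.66046912]
{'t': 0.1, 'qpos': array([ 1.18548088,  0.4179004 , -0.01030713,  1.61411051,  0.00468112,
        1.11070049, -0.05304196]), 'qd': array([ 0.00112555, -0.00052316, -0.00017549, -0.00095935, -0.00081779,
       -0.00161827,  0.00155185]), 'joint_torque': array([ 7.05054263e-04, -8.65826583e+01,  6.79881256e-01, -4.35643852e+01,
        1.91966782e-02,  4.87496291e-03, -6.17404316e-05]), 'eef_pos': array([ 0.21057692, -0.58814593,  0.24773291]), 'tcp_rot': array([-3.09424721e+00, -5.37166015e-01,  3.97238768e-04]), 'wrist_force': array([0.18662207, 0.23546982, 0.03506935]), 'torque': array([0.02936632, 0.01289739, 0.07473431]), 'grip_force': 0.0, 'grip_width': 0.08549330215409985}
```

View pics/top0.png

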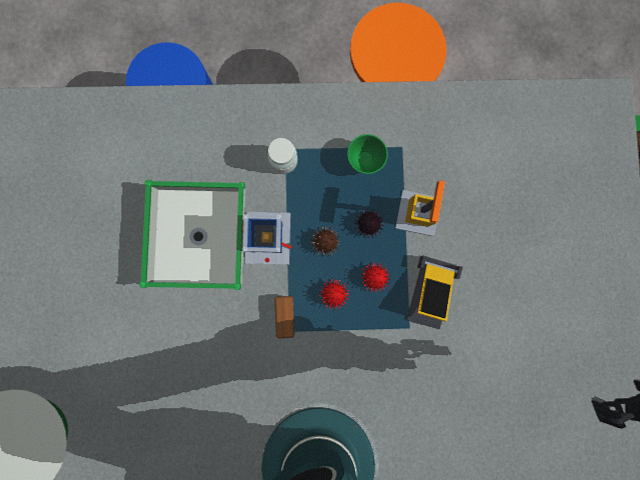

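View pics/side0.png

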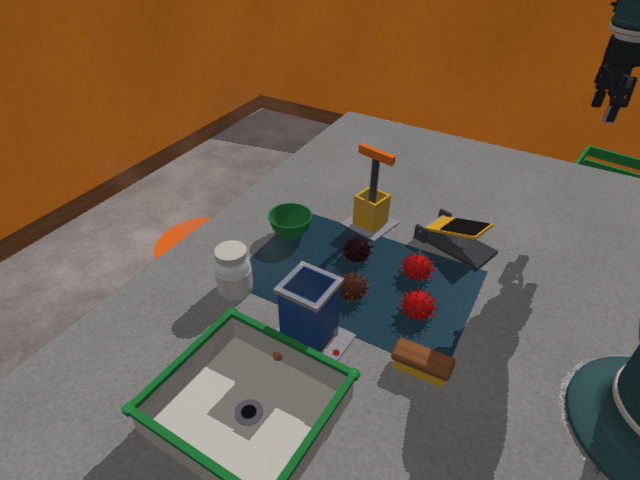

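The urchins are dark at top (369,223) and brown at (326,241). The red ones at (375,277) and (334,294) are the lookalikes. The tub is at (195,235), the shaft at (265,235), the key bar at (438,202), the holder at (422,210) and the pedal at (436,290). Next I'll confirm with a crop and measure.

```bash
cat > m.py <<'E'
from h import *
c=dict(np.load("top0.npz")); W=pts(c); hsv=cv2.cvtColor(c["color"],cv2.COLOR_RGB2HSV)
def rect(mask,lab,z=None):
    v,u=np.nonzero(mask)
    P=W[v,u]; P=P[~np.isnan(P[:,0])]
    r=cv2.minAreaRect(P[:,:2].astype(np.float32)*1000)
    print(lab,len(P),"mean",P.mean(0).round(4),"zmed",np.median(P[:,2]).round(4),"rect",np.round(r[0],1),np.round(r[1],1),round(r[2],1))
H,S,V=hsv[...,0],hsv[...,1],hsv[...,2]
v,u=np.mgrid[0:480,0:640]
def box(a,b,cc,d): return (u>=a)&(u<b)&(v>=cc)&(v<d)
Z=W[...,2]
rect(box(130,250,170,300)&(H>45)&(H<75)&(S>150)&(Z>.055)&(Z<.075),"tubrim")
rect(box(235,295,200,270)&(Z>.13)&(Z<.15),"shaftrim")
rect(box(245,290,210,255)&(Z>.035)&(Z<.06)&(H>10)&(H<30),"stemtop")
rect(box(420,450,170,230)&(H<15)&(S>150)&(Z>.185),"bar")
rect(box(395,445,180,235)&(Z>.07)&(Z<.088),"holder")
rect(box(400,470,255,330)&(H>20)&(H<35)&(S>150),"pedal yellow")
rect(box(400,470,255,330)&(V<40)&(Z>.03),"tread")
rect(box(400,470,250,330)&(S<90)&(Z>.005)&(Z<.04),"pedal base")
for n,b in dict(dark=(350,390,205,242),brown=(308,345,222,260),r1=(355,395,258,296),r2=(315,355,275,312)).items():
    rect(box(*b)&(Z>.02),n)
    rect(box(*b)&(Z>.036),n+" top")
rect(box(265,300,130,175)&(Z>.08),"jar"); rect(box(340,392,130,178)&(Z>.045),"bowl"); rect(box(270,300,290,345)&(Z>.02),"brush")
rect(box(262,295,238,252)&((H<8)|(H>172))&(S>150),"pointer"); 
# other raised things
m=((Z>.02)&(Z<.3)&box(80,640,80,400)).astype(np.uint8)
n,l,st,ce=cv2.connectedComponentsWithStats(m)
print([(list(x)) for x in st[1:] if x[4]>30])
a=cv2.resize(c["color"][190:330,230:470],None,fx=3.2,fy=3.2,interpolation=2);cv2.imwrite("pics/crop0.png",a[:,:,::-1])
E
python3 m.py
```

```text
tubrim 1713 mean [0.5608 0.2916 0.0646] zmed 0.0648 rect [561.1 283.8] [233.7 254.7] 87.5
shaftrim 675 mean [0.554  0.1136 0.1395] zmed 0.1395 rect [553.8 113.4] [82.2 82.4] 87.0
stemtop 81 mean [0.5541 0.1127 0.0415] zmed 0.0413 rect [554.1 113.1] [22.4 23.4] 79.2
bar 295 mean [ 0.6071 -0.2667  0.193 ] zmed 0.193 rect [ 608.6 -267.9] [15.1 90.5] 77.2
holder 201 mean [ 0.6107 -0.2546  0.0782] zmed 0.0786 rect [ 609.  -267.2] [59.6 61.5] 77.4
pedal yellow 650 mean [ 0.426  -0.2963  0.0441] zmed 0.0389 rect [ 407.9 -300.4] [ 86.4 122.3] 72.5
tread 796 mean [ 0.396  -0.2886  0.0582] zmed 0.0585 rect [ 420.1 -292.7] [ 93.9 127.5] 73.0
pedal base 886 mean [ 0.4153 -0.2841  0.0132] zmed 0.0083 rect [ 411.2 -305.7] [148.4 184.7] 87.0
dark 451 mean [ 0.5819 -0.1385  0.0348] zmed 0.0356 rect [ 583.8 -140.3] [70.5 66.3] 74.9
dark top 218 mean [ 0.5825 -0.1397  0.0399] zmed 0.0395 rect [ 584.5 -139.5] [59.2 49.7] 25.1
brown 458 mean [ 0.5403 -0.0304  0.0349] zmed 0.0359 rect [540.  -31.4] [69.4 68.8] 49.0
brown top 223 mean [ 0.5405 -0.0305  0.0398] zmed 0.0394 rect [539.9 -30.3] [50.9 55.1] 50
[... 908 characters left out ...]
32(110), np.int32(3806)], [np.int32(406), np.int32(180), np.int32(39), np.int32(46), np.int32(1010)], [np.int32(354), np.int32(209), np.int32(29), np.int32(28), np.int32(445)], [np.int32(311), np.int32(226), np.int32(29), np.int32(29), np.int32(448)], [np.int32(261), np.int32(232), np.int32(11), np.int32(11), np.int32(106)], [np.int32(417), np.int32(255), np.int32(46), np.int32(66), np.int32(1689)], [np.int32(362), np.int32(262), np.int32(28), np.int32(30), np.int32(457)], [np.int32(319), np.int32(279), np.int32(30), np.int32(30), np.int32(470)], [np.int32(274), np.int32(296), np.int32(20), np.int32(42), np.int32(759)], [np.int32(633), np.int32(379), np.int32(7), np.int32(12), np.int32(59)]]
```

View pics/crop0.png

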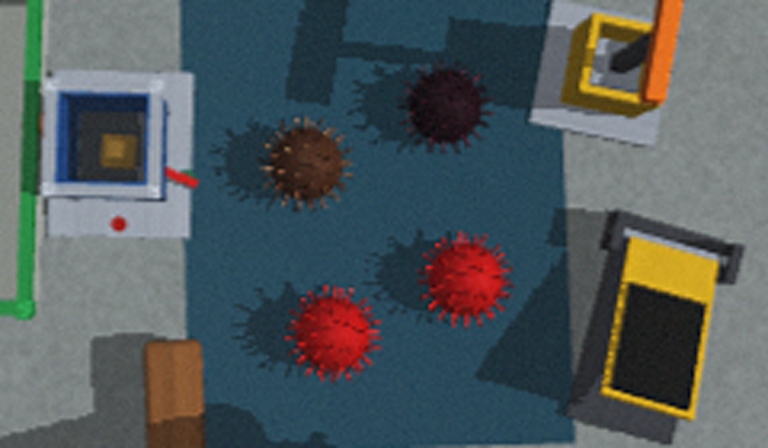

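The crop shows the two real urchins, dark at (445,105) and brown at (305,163). The two bright red ones are excluded. The pointer at (183,178) is near open and the red dot is at (119,224). I'll go above the shaft first to see the stem from close by.

Request:
servo_tool:
  commands:
    - [[-1,6,8,2,0],[-1,12,16,4,0],[-1,18,24,7,0],[-1,21,30,10,0],[-1,24,36,13,-8],[-1,27,42,15,-16],[-1,29,48,15,-24],[-1,30,54,15,-32]]

```text
t: 1.1
eef_pos: [0.4612, -0.1767, 0.3753]
tcp_rot: [3.123, -0.342, 0.001]
wrist_force: [0.3, -0.5, -0.0]
grip_width: 0.0861
grip_force: 0.0
```

Request:
servo_tool:
  commands:
    - [[-1,3,6,0,0],[-1,4,12,0,0],[-1,4,16,0,0],[-1,4,16,0,0],[-1,4,16,0,0],[-1,4,16,0,0]]

```text
t: 1.85
eef_pos: [0.5006, -0.0198, 0.3746]
tcp_rot: [3.123, -0.338, -0.0]
wrist_force: [0.1, 0.2, -0.1]
grip_width: 0.0852
grip_force: 0.0
```

```bash
python3 - <<'E'
from h import *
c=read_camera("wrist");save(c,"w1.png");np.savez("w1.npz",**c)
print(-c["R"].T@c["t"],c["R"][2]); s=state();print(s["eef_pos"],s["tcp_rot"],s["qpos"],s["t"])
E
```

```text
[ 0.57876793 -0.03797969  0.50108541] [-0.30436066  0.06733826 -0.95017374]
[ 0.50057364 -0.01970059  0.37463242] [ 3.12337478e+00 -3.37772345e-01 -3.18894242e-04] [ 0.36028965  0.11112889 -0.41603745  1.73118115  0.04638821  1.30916468
 -1.85172677] 1.9
```

View pics/w1.png

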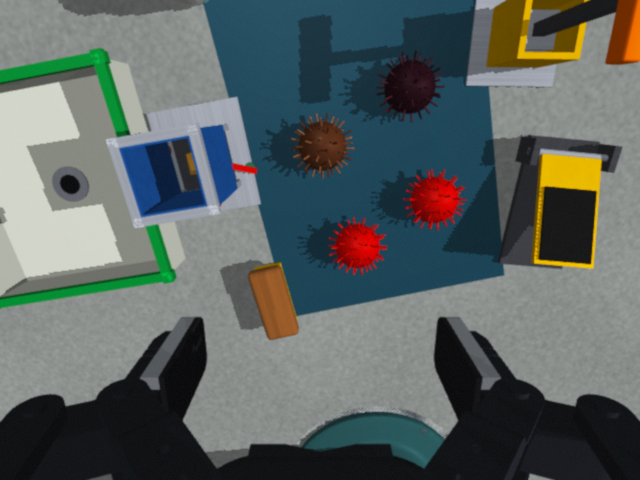

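The wrist view shows the shaft at (165,175) and the pointer at (245,168); the stem is hidden behind the wall. I'll bring the camera directly above the shaft.

Request:
servo_tool:
  commands:
    - [[-1,-1,5,-3,0],[-1,-2,10,-6,0],[-1,-2.5,15.2,-7,0],[-1,-2.5,15.2,-7,0],[-1,-2.5,15.2,-7,0]]

```text
t: 2.52
eef_pos: [0.4759, 0.1325, 0.3047]
tcp_rot: [3.123, -0.337, -0.0]
wrist_force: [1.2, -0.7, -0.5]
grip_width: 0.0854
grip_force: 0.0
```

```bash
python3 - <<'E'
from h import *
c=read_camera("wrist");np.savez("w2.npz",**c)
C=-c["R"].T@c["t"]; W=pts(c)
q=c["R"]@np.array([.554,.1135,.046])+c["t"];uv=c["camera_matrix"]@q/q[2];print(C,uv,state()["eef_pos"])
u,v=int(uv[0]),int(uv[1]);a=c["color"][max(0,v-75):v+75,max(0,u-100):u+100];print(max(0,v-75),max(0,u-100))
cv2.imwrite("pics/w2.png",cv2.resize(a,None,fx=4,fy=4,interpolation=2)[:,:,::-1])
E
```

```text
[0.5541087  0.11444269 0.43123795] [321.13861572 111.32153747   1.        ] [0.47603965 0.13216155 0.30480855]
36 221
```

View pics/w2.png

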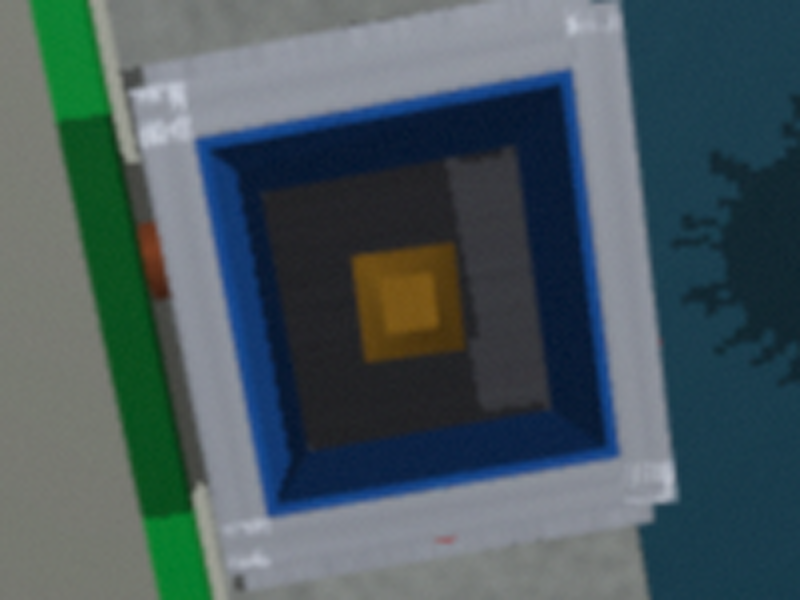

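The stem (408,302 in the crop) is clear inside the shaft and turned a few degrees relative to it. I'll measure its angle.

```bash
cat >> h.py <<'E'
def plane(c,uv,z):
    K=c["camera_matrix"];uv=np.atleast_2d(uv).astype(float)
    d=np.c_[(uv[:,0]-K[0,2])/K[0,0],(uv[:,1]-K[1,2])/K[1,1],np.ones(len(uv))]@c["R"]
    C=-c["R"].T@c["t"]; return (C+d*((z-C[2])/d[:,2])[:,None])[:,:2]
E
python3 - <<'E'
from h import *
c=dict(np.load("w2.npz"));hsv=cv2.cvtColor(c["color"],cv2.COLOR_RGB2HSV)
S=np.zeros((480,640),np.uint8);S[80:145,280:360]=1
m=S*((hsv[...,0]>12)&(hsv[...,0]<30)&(hsv[...,1]>120)&(hsv[...,2]>60))
def r(m,z,l):
    v,u=np.nonzero(m);P=plane(c,np.c_[u,v],z)*1000;b=cv2.minAreaRect(P.astype(np.float32));print(l,len(u),np.round(b[0],1),np.round(b[1],1),round(b[2],2))
r(m,.034,"stem"); r(m*(hsv[...,2]>130),.046,"stemtop")
print(np.unique(hsv[...,2][m>0]//10,return_counts=True))
W=pts(c);r(((W[...,2]>.133)&(W[...,2]<.147)).astype(np.uint8),.14,"rim")
E
```

```text
stem 687 [553.8 112.2] [24.2 24.4] 84.79
stemtop 0 [0. 0.] [0. 0.] 0.0
(array([ 6,  7,  8,  9, 10, 11, 12], dtype=uint8), array([ 36, 131, 113, 118, 105,  67, 117]))
rim 7353 [553.5 112.3] [82.4 82.4] 87.28
```

Stem yaw is −5.2° (about 0.04 rad from open) and the shaft centre is at (0.5536, 0.1123). Next I'll go over the key, turning half round so that joint 7 has room to turn clockwise.

Request:
servo_tool:
  commands:
    - [[-1,2,-5,0,10],[-1,4,-10,0,20],[-1,6,-15,0,30],[-1,8,-20,0,40],[-1,10,-25,0,50],[-1,12,-30,0,60],[-1,13.3,-35,0,70],[-1,13.3,-40,0,80]]

```text
t: 3.58
eef_pos: [0.6084, -0.2699, 0.3045]
tcp_rot: [2.605, 1.756, -0.0]
wrist_force: [0.2, 0.4, 0.7]
grip_width: 0.0854
grip_force: 0.0
```

Request:
servo_tool:
  commands:
    - [[-1,0,0,0,10],[-1,0,0,0,20],[-1,0,0,0,30],[-1,0,0,0,40],[-1,0,0,0,50],[-1,0,0,0,60],[-1,0,0,0,70],[-1,0,0,0,80]]

```text
t: 4.58
eef_pos: [0.6079, -0.2685, 0.3047]
tcp_rot: [-0.867, -3.019, 0.001]
wrist_force: [-0.8, 0.7, -0.3]
grip_width: 0.0855
grip_force: 0.0
```

Request:
servo_tool:
  commands:
    - [[-1,0,0,0,10],[-1,0,0,0,19.6],[-1,0,0,0,19.6],[-1,0,0,0,19.6],[-1,0,0,0,19.6]]

```text
t: 5.2
eef_pos: [0.6085, -0.2669, 0.3048]
tcp_rot: [0.35, 3.122, -0.001]
wrist_force: [0.2, 1.0, -0.1]
grip_width: 0.0851
grip_force: 0.0
```

```bash
cat >> h.py <<'E'
def st():
    s=state();r=s["tcp_rot"];y=cv2.Rodrigues(r)[0][:,1];print("t",round(s["t"],2),"p",s["eef_pos"].round(4),"yaw_y",round(np.degrees(np.arctan2(y[1],y[0])),1),"F",s["wrist_force"].round(1),"T",s["torque"].round(2),"w",round(s["grip_width"],4),"g",round(s["grip_force"],1),"q7",s["qpos"][6].round(2))
E
python3 - <<'E'
from h import *
st()
c=read_camera("wrist");W=pts(c);hsv=cv2.cvtColor(c["color"],cv2.COLOR_RGB2HSV)
m=(hsv[...,0]<15)&(hsv[...,1]>150)&(W[...,2]>.185)&(W[...,2]<.2)
P=W[m];print(len(P),np.median(P[:,2]),cv2.minAreaRect((P[:,:2]*1000).astype(np.float32)))
m=(hsv[...,0]>18)&(hsv[...,0]<35)&(hsv[...,1]>120)&(abs(W[...,2]-.08)<.006)
P=W[m];print(len(P),np.median(P[:,2]),cv2.minAreaRect((P[:,:2]*1000).astype(np.float32)))
E
```

```text
t 5.2 p [ 0.6085 -0.2669  0.3048] yaw_y 77.2 F [ 0.2  1.  -0.1] T [ 0.03 -0.01 -0.01] w 0.0851 g 0.0 q7 1.4
2980 0.19484967383374108 ((607.9515991210938, -269.8414001464844), (13.725465774536133, 89.31732940673828), 76.81754302978516)
1376 0.08088108990666072 ((608.45166015625, -269.84417724609375), (59.463443756103516, 59.97064208984375), 76.82675170898438)
```

Request:
servo_tool:
  commands:
    - [[-1,0,-0.2,-4,-0.3],[-1,0,-0.2,-8,-0.3],[-1,0,-0.2,-12.1,-0.3],[-1,0,-0.2,-12.1,-0.3],[1,0,-0.2,-12.1,-0.3],[1,0,-0.2,-12.1,-0.3],[1,0,-0.2,-12.1,-0.3],[1,0,-0.2,-12.1,-0.3]]
  grip_force: 100

```text
t: 6.25
eef_pos: [0.6088, -0.2687, 0.1844]
tcp_rot: [0.354, 3.121, -0.001]
wrist_force: [-1.6, 0.4, 32.6]
grip_width: 0.0126
grip_force: 69.1
```

Request:
servo_tool:
  commands:
    - [[1,0,0,0,0],[1,0,0,0,0],[1,0,0,3,0],[1,0,0,6,0],[1,0,0,9,0],[1,0,0,12,0],[1,0,0,15,0],[1,0,0,17,0]]

```text
t: 7.25
eef_pos: [0.6086, -0.2686, 0.3549]
tcp_rot: [0.354, 3.121, -0.0]
wrist_force: [0.3, 0.4, -3.6]
grip_width: 0.0123
grip_force: 98.2
```

```bash
python3 - <<'E'
from h import *
st()
c=read_camera("side");save(c,"s2.png")
E
```

```text
t 7.25 p [ 0.6086 -0.2686  0.3549] yaw_y 77.1 F [ 0.3  0.4 -3.6] T [ 0.03  0.02 -0.01] w 0.0123 g 98.2 q7 1.42
```

View pics/s2.png

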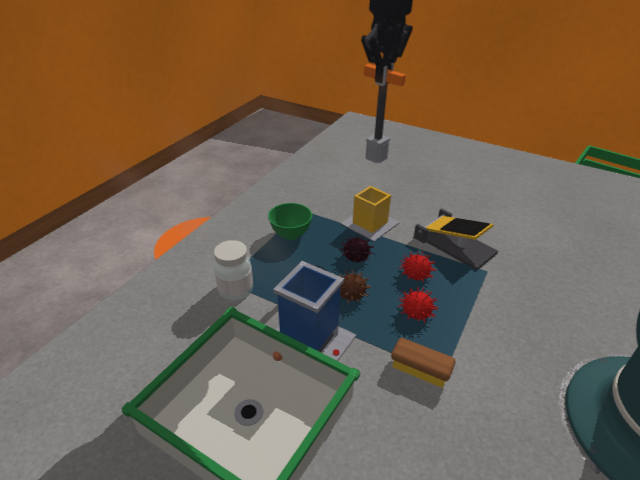

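The key hangs straight in the gripper, with the bar at (384,75) and the socket at (377,148). Next I'll check its pose in the hand with the wrist camera, then carry it over the shaft.

Request:
servo_tool:
  commands:
    - [[1,-1,6,1,0],[1,-2,12,2,2],[1,-3,18,3,4],[1,-4,24,4,6],[1,-5,30,4,7.7],[1,-5.5,36,4,7.7],[1,-5.5,38.1,4,7.7],[1,-5.5,38.1,4,7.7]]

```text
t: 8.3
eef_pos: [0.553, 0.1141, 0.3931]
tcp_rot: [-0.139, -3.138, -0.0]
wrist_force: [-0.5, -0.8, -3.4]
grip_width: 0.0125
grip_force: 98.5
```

```bash
python3 - <<'E'
from h import *
st();p=state()["eef_pos"]
for n in("wrist","top","side"):
    c=read_camera(n);W=pts(c);hsv=cv2.cvtColor(c["color"],cv2.COLOR_RGB2HSV)
    m=(hsv[...,0]<15)&(hsv[...,1]>150)&(abs(W[...,2]-p[2])<.04)&(np.hypot(W[...,0]-p[0],W[...,1]-p[1])<.07)
    P=W[m];
    if len(P)>20:print(n,len(P),P[:,2].min(),P[:,2].max(),cv2.minAreaRect((P[:,:2]*1000).astype(np.float32)))
    m=(abs(W[...,2]-p[2]+.16)<.035)&(np.hypot(W[...,0]-p[0],W[...,1]-p[1])<.04)
    P=W[m]
    if len(P)>20: print(" sock",len(P),P[:,:2].mean(0),P[:,2].min(),P[:,2].max())
    if n=="wrist": save(c,"w3.png")
E
```

```text
t 8.3 p [0.553  0.1141 0.3931] yaw_y 84.9 F [-0.5 -0.8 -3.4] T [-0.07 -0.03 -0.04] w 0.0125 g 98.5 q7 0.96
wrist 9385 0.37933028850186445 0.4330477539606226 ((548.483154296875, 96.30419921875), (50.07121276855469, 86.27267456054688), 83.25495910644531)
 sock 1572 [0.5410908  0.11398915] 0.21665712920669353 0.2634852800657215
side 760 0.38381118628922667 0.43223585612394555 ((551.6251220703125, 115.3822021484375), (74.97750854492188, 59.434547424316406), 33.69968795776367)
 sock 1091 [0.54739001 0.12143139] 0.21431131908871165 0.2680710570380851
```

View pics/w3.png

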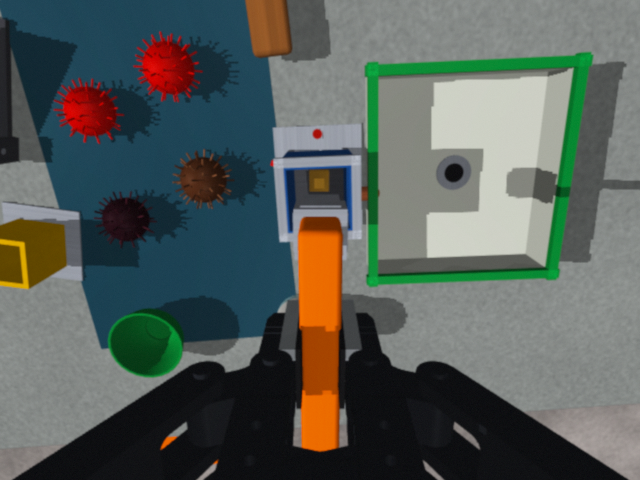

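The bar is held centrally at (320,330) in the wrist view, and the socket bottom is about 177 mm below the TCP. The stem is at (320,180), in line with it. Descending.

Request:
servo_tool:
  commands:
    - [[1,0.1,-0.1,0,0],[1,0.1,-0.1,-5,0],[1,0.1,-0.1,-10,0],[1,0.1,-0.1,-14,0],[1,0.1,-0.1,-16,0],[1,0.1,-0.1,-16,0]]

```text
t: 9.2
eef_pos: [0.5546, 0.111, 0.2334]
tcp_rot: [-0.144, -3.137, 0.0]
wrist_force: [-0.0, 1.1, -3.3]
grip_width: 0.0125
grip_force: 98.5
```

```bash
python3 -c "
from h import *
st()"
```

```text
t 9.2 p [0.5546 0.111  0.2334] yaw_y 84.7 F [-0.   1.1 -3.3] T [ 0.02 -0.01  0.01] w 0.0125 g 98.5 q7 0.85
```

Request:
servo_tool:
  commands:
    - [[1,-0.1,0.1,-0.5,0],[1,-0.1,0.1,-1.2,0],[1,-0.1,0.1,-2,0],[1,-0.1,0.1,-3,0],[1,-0.1,0.1,-3.8,0],[1,-0.1,0.1,-4.3,0],[1,-0.1,0.1,-4.3,0]]

```text
t: 10.07
eef_pos: [0.5538, 0.1126, 0.1907]
tcp_rot: [0.143, 3.138, 0.0]
wrist_force: [0.4, -0.0, -3.1]
grip_width: 0.0121
grip_force: 98.5
```

```bash
python3 -c "
from h import *
st()"
```

```text
t 10.07 p [0.5538 0.1126 0.1907] yaw_y 84.8 F [ 0.4 -0.  -3.1] T [-0.04 -0.04 -0.05] w 0.0121 g 98.5 q7 0.81
```

Request:
servo_tool:
  commands:
    - [[1,0,0,0,-8],[1,0,0,0,-16],[1,0,0,0,-24],[1,0,0,0,-32],[1,0,0,0,-40],[1,0,0,0,-48],[1,0,0,0,-56],[1,0,0,0,-64]]

```text
t: 11.08
eef_pos: [0.5536, 0.1125, 0.1906]
tcp_rot: [1.79, 2.582, -0.0]
wrist_force: [-0.2, 0.3, -4.8]
grip_width: 0.0123
grip_force: 98.3
```

```bash
python3 -c "
from h import *
st()"
```

```text
t 11.07 p [0.5536 0.1125 0.1906] yaw_y 20.5 F [-0.2  0.3 -4.8] T [ 0.04 -0.16  0.29] w 0.0123 g 98.3 q7 -0.18
```

Request:
servo_tool:
  commands:
    - [[1,0,0,0,-5],[1,0,0,0,-10],[1,0,0,0,-14],[1,0,0,0,-17],[1,0,0,0,-17],[1,0,0,0,-17]]

```text
t: 11.82
eef_pos: [0.5536, 0.1124, 0.1906]
tcp_rot: [-2.146, -2.294, 0.0]
wrist_force: [-0.3, -0.5, -4.7]
grip_width: 0.012
grip_force: 98.4
```

```bash
python3 -c "
from h import *
st()
c=read_camera('top');save(c,'t4.png');np.savez('t4.npz',**c)
cv2.imwrite('pics/t4c.png',cv2.resize(c['color'][190:290,220:320],None,fx=5,fy=5,interpolation=2)[:,:,::-1])
"
```

```text
t 11.82 p [0.5536 0.1124 0.1906] yaw_y 3.8 F [-0.3 -0.5 -4.7] T [ 0.01 -0.13  0.1 ] w 0.012 g 98.4 q7 -0.44
```

Request:
servo_tool:
  commands:
    - [[1,0,0,0,-2],[1,0,0,0,-4],[1,0,0,0,-6],[1,0,0,0,-6]]

```text
t: 12.38
eef_pos: [0.5535, 0.1125, 0.1907]
tcp_rot: [2.264, 2.178, -0.0]
wrist_force: [-0.2, -0.1, -5.2]
grip_width: 0.0123
grip_force: 104.3
```

```bash
python3 -c "
from h import *
st()"
```

```text
t 12.38 p [0.5535 0.1125 0.1907] yaw_y -2.2 F [-0.2 -0.1 -5.2] T [-0.07 -0.05  1.84] w 0.0123 g 104.3 q7 -0.54
```

Torque jumped to 1.8 N m, so the stem is at its closed stop. I'll back off into the play and check the pointer.

Request:
servo_tool:
  commands:
    - [[1,0,0,0,5],[1,0,0,0,9],[1,0,0,-0.2,9],[-1,0,0,-0.2,9],[-1,0,0,-0.2,9],[-1,0,0,0,9],[-1,0,0,6,9],[-1,0,0,10,9]]

```text
t: 13.38
eef_pos: [0.5538, 0.1127, 0.293]
tcp_rot: [2.087, 2.348, 0.002]
wrist_force: [0.4, -0.0, -0.9]
grip_width: 0.0858
grip_force: 0.0
```

Request:
servo_tool:
  commands:
    - [[-1,-3,-5,2,0],[-1,-4,-10,2,0],[-1,-4,-14,0,0],[-1,-4,-14,0,0]]

```text
t: 13.88
eef_pos: [0.5129, -0.0308, 0.2897]
tcp_rot: [-2.092, -2.342, 0.003]
wrist_force: [0.0, 0.8, 0.9]
grip_width: 0.0851
grip_force: 0.0
```

```bash
python3 -c "
from h import *
st()
c=read_camera('top');np.savez('t5.npz',**c)
cv2.imwrite('pics/t5.png',cv2.resize(c['color'][150:300,190:390],None,fx=4,fy=4,interpolation=2)[:,:,::-1])
W=pts(c)
v,u=np.mgrid[0:480,0:640];Z=W[...,2]
for n,b in dict(dark=(350,390,205,242),brown=(300,345,220,260)).items():
    m=(u>=b[0])&(u<b[1])&(v>=b[2])&(v<b[3])&(Z>.033)&(Z<.045);P=W[m];print(n,m.sum(),P.mean(0))
"
```

```text
t 13.88 p [ 0.5129 -0.0308  0.2897] yaw_y 6.5 F [0.  0.8 0.9] T [ 0.02 -0.04 -0.01] w 0.0851 g 0.0 q7 -0.02
dark 0 [nan nan nan]
brown 0 [nan nan nan]<string>:9: RuntimeWarning: Mean of empty slice.
  ret = um.true_divide(
```

View pics/t5.png

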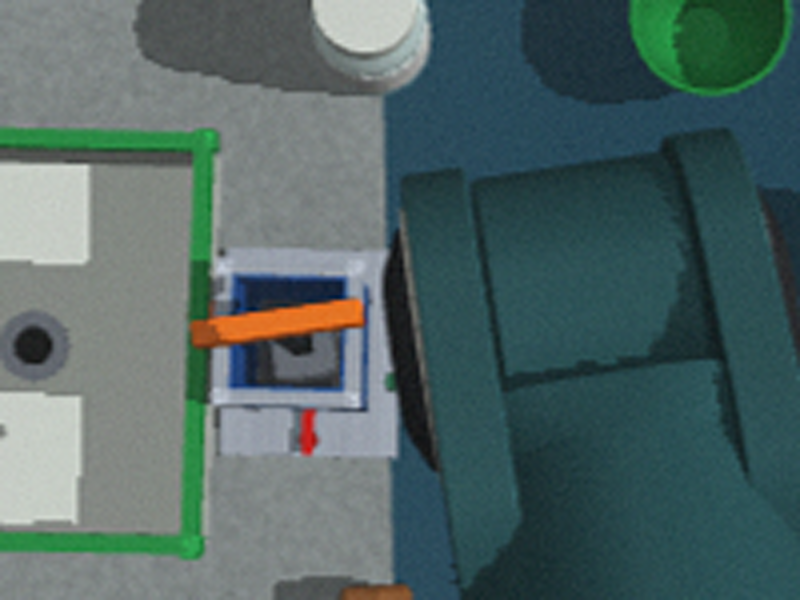

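The red pointer covers the red dot at (308,432), so the drain is closed, and the key stands on the stem. The top view is blocked by the arm, so I'll locate the urchins with the wrist and side cameras.

```bash
cat > f.py <<'E'
from h import *
st()
for n in("wrist","side","top"):
    c=read_camera(n);W=pts(c);hsv=cv2.cvtColor(c["color"],cv2.COLOR_RGB2HSV)
    Z=W[...,2];red=((hsv[...,0]<6)|(hsv[...,0]>174))&(hsv[...,1]>170)&(hsv[...,2]>90)
    m=((Z>.03)&(Z<.046)&(W[...,0]>.3)&(W[...,0]<.85)&(abs(W[...,1])<.22)&(W[...,1]<.05)&~red).astype(np.uint8)
    m=cv2.morphologyEx(m,cv2.MORPH_OPEN,np.ones((5,5)))
    k,l,s,ce=cv2.connectedComponentsWithStats(m)
    for i in range(1,k):
        if s[i,4]>60:
            P=W[l==i];b=cv2.minEnclosingCircle((P[:,:2]*1000).astype(np.float32));print(n,s[i].tolist(),np.round(b[0],0),round(b[1]),np.median(P,0).round(3),c["color"][l==i].mean(0).round())
E
python3 f.py
```

```text
t 13.93 p [ 0.5133 -0.0286  0.2904] yaw_y 6.6 F [-0.2  1.2 -0.1] T [-0.01  0.01 -0.  ] w 0.0858 g 0.0 q7 -0.02
wrist [550, 140, 10, 14, 106] [725.  44.] 8 [0.724 0.044 0.037] [204. 202. 197.]
wrist [322, 177, 51, 51, 2002] [540. -32.] 27 [ 0.539 -0.03   0.039] [89. 50. 30.]
wrist [348, 285, 48, 43, 1557] [ 581. -140.] 27 [ 0.58  -0.136  0.039] [42. 20. 28.]
wrist [497, 291, 13, 11, 79] [ 716. -111.] 8 [ 0.715 -0.111  0.038] [10. 69. 28.]
wrist [497, 296, 76, 67, 1289] [ 750. -140.] 44 [ 0.78  -0.163  0.038] [11. 96. 37.]
side [272, 208, 36, 11, 214] [ 758. -150.] 40 [ 0.773 -0.172  0.038] [27. 73. 39.]
side [346, 239, 23, 15, 247] [ 582. -135.] 26 [ 0.579 -0.129  0.038] [33. 17. 21.]
side [343, 274, 23, 19, 319] [537. -27.] 26 [ 0.534 -0.022  0.039] [64. 39. 28.]
```

Request:
servo_tool:
  commands:
    - [[-1,2.7,-0.3,-5,0],[-1,2.7,-0.3,-11,0],[-1,2.7,-0.3,-17,0],[-1,2.7,-0.3,-22,0],[-1,2.7,-0.3,-25,0],[-1,2.7,-0.3,-26.6,0],[-1,2.7,-0.3,-26.6,0],[1,2.7,-0.3,-26.6,0]]
  grip_force: 40

```text
t: 15.08
eef_pos: [0.5415, -0.0304, 0.026]
tcp_rot: [2.085, 2.348, 0.002]
wrist_force: [0.9, 0.3, -0.2]
grip_width: 0.0701
grip_force: 0.0
```

Request:
servo_tool:
  commands:
    - [[1,0,0,0,0],[1,0,0,0,0],[1,0,0,0,0],[1,0,0,5,0],[1,0,0,11,0],[1,0,0,17,0],[1,0,0,23,0],[1,0,0,28,0]]

```text
t: 16.08
eef_pos: [0.5405, -0.0305, 0.308]
tcp_rot: [2.085, 2.347, 0.001]
wrist_force: [0.9, -0.8, -1.3]
grip_width: 0.054
grip_force: 43.7
```

```bash
python3 -c "
from h import *
st()"
```

```text
t 16.07 p [ 0.5405 -0.0305  0.308 ] yaw_y 6.8 F [ 0.9 -0.8 -1.3] T [-0.02  0.02 -0.06] w 0.054 g 43.7 q7 -0.03
```

Request:
servo_tool:
  commands:
    - [[1,-0.5,6,0,0],[1,-1,12,0,0],[1,-1.5,18,0,0],[1,-2,24,0,0],[1,-2,30,0,0],[1,-2,32,-3,0],[1,-2,32,-8,0],[1,-2,32,-14,0]]

```text
t: 17.08
eef_pos: [0.521, 0.2898, 0.1646]
tcp_rot: [2.086, 2.348, 0.004]
wrist_force: [1.9, 0.0, -0.8]
grip_width: 0.0542
grip_force: 43.7
```

Request:
servo_tool:
  commands:
    - [[1,0,0,-5,0],[1,0,0,-9,0],[1,0,0,-12,0],[1,0,0,-13.2,0],[1,0,0,-13.2,0],[0,0,0,-13.2,0],[-0.6,0,0,-13.2,0],[-0.6,0,0,-13.2,0]]

```text
t: 18.08
eef_pos: [0.5209, 0.2894, 0.0332]
tcp_rot: [2.087, 2.348, 0.001]
wrist_force: [-0.1, 0.3, 0.3]
grip_width: 0.0685
grip_force: 0.0
```

```bash
python3 -c "
from h import *
st()"
```

```text
t 18.07 p [0.5209 0.2894 0.0332] yaw_y 6.7 F [-0.1  0.3  0.3] T [ 0.02  0.02 -0.01] w 0.0685 g 0.0 q7 -0.88
```

Released. I'll lift and go near the dark urchin, then re-measure.

Request:
servo_tool:
  commands:
    - [[-1,0,0,5,0],[-1,0,0,11,0],[-1,0,0,17,0],[-1,0,0,23,0],[-1,0,0,27,0],[-1,0.5,-6,27,0],[-1,1,-12,27,0],[-1,1.5,-18,27,0]]

```text
t: 19.08
eef_pos: [0.5354, 0.1075, 0.303]
tcp_rot: [2.086, 2.348, 0.0]
wrist_force: [1.3, -0.1, 0.5]
grip_width: 0.0855
grip_force: 0.0
```

Request:
servo_tool:
  commands:
    - [[-1,1,-6,0,0],[-1,2,-12,0,0],[-1,3,-18,0,0],[-1,4,-24,0,0],[-1,4.4,-24.6,-4,0],[-1,4.4,-24.6,-4,0]]

```text
t: 19.82
eef_pos: [0.5784, -0.1369, 0.2606]
tcp_rot: [-2.085, -2.345, 0.003]
wrist_force: [-0.6, 0.5, 0.7]
grip_width: 0.0855
grip_force: 0.0
```

```bash
python3 f.py
```

```text
t 19.82 p [ 0.5784 -0.1369  0.2606] yaw_y 6.7 F [-0.6  0.5  0.7] T [0.08 0.03 0.05] w 0.0855 g 0.0 q7 0.09
wrist [534, 0, 35, 21, 330] [739.  38.] 16 [0.736 0.036 0.038] [220. 217. 212.]
wrist [296, 181, 57, 55, 2341] [ 582. -141.] 27 [ 0.582 -0.138  0.039] [44. 20. 28.]
wrist [476, 186, 85, 90, 1723] [ 751. -141.] 44 [ 0.781 -0.153  0.038] [ 11. 102.  39.]
side [273, 208, 36, 11, 236] [ 757. -152.] 40 [ 0.771 -0.173  0.039] [26. 71. 38.]
side [346, 239, 23, 14, 256] [ 583. -137.] 29 [ 0.579 -0.131  0.038] [34. 17. 22.]
top [360, 217, 12, 13, 134] [ 581. -131.] 18 [ 0.581 -0.129  0.04 ] [29. 19. 24.]
```

Request:
servo_tool:
  commands:
    - [[-1,0.3,-0.3,-5,0],[-1,0.3,-0.3,-11,0],[-1,0.3,-0.3,-16,0],[-1,0.3,-0.3,-20,0],[-1,0.3,-0.3,-22.5,0],[-1,0.3,-0.3,-23.6,0],[-1,0.3,-0.3,-23.6,0],[1,0.3,-0.3,-23.6,0]]

```text
t: 20.98
eef_pos: [0.5835, -0.1396, 0.0282]
tcp_rot: [2.085, 2.347, 0.001]
wrist_force: [0.0, 0.1, -0.8]
grip_width: 0.0699
grip_force: 0.0
```

Request:
servo_tool:
  commands:
    - [[1,0,0,0,0],[1,0,0,0,0],[1,0,0,0,0],[1,0,0,5,0],[1,0,0,11,0],[1,0,0,17,0],[1,0,0,23,0],[1,0,0,28,0]]

```text
t: 21.98
eef_pos: [0.5825, -0.1395, 0.3099]
tcp_rot: [2.085, 2.347, 0.001]
wrist_force: [0.0, -0.9, -2.1]
grip_width: 0.0538
grip_force: 44.3
```

```bash
python3 -c "
from h import *
st()"
```

```text
t 21.98 p [ 0.5825 -0.1395  0.3099] yaw_y 6.8 F [ 0.  -0.9 -2.1] T [-0.01 -0.04  0.  ] w 0.0538 g 44.3 q7 0.11
```

Request:
servo_tool:
  commands:
    - [[1,0.5,6,0,0],[1,1,12,0,0],[1,1.5,18,0,0],[1,2,24,0,0],[1,2,30,0,0],[1,2.7,36,0,0],[1,2.7,42,0,0],[1,2.7,42.5,0,0]]

```text
t: 22.98
eef_pos: [0.6076, 0.2906, 0.307]
tcp_rot: [-2.078, -2.354, -0.002]
wrist_force: [0.0, -1.1, -1.1]
grip_width: 0.0538
grip_force: 44.3
```

```bash
cat > tub.py <<'E'
from h import *
st()
for n in("side","top"):
    c=read_camera(n);W=pts(c);Z=W[...,2]
    m=((Z>.03)&(Z<.055)&(W[...,0]>.46)&(W[...,0]<.665)&(W[...,1]>.19)&(W[...,1]<.38)).astype(np.uint8)
    m=cv2.morphologyEx(m,cv2.MORPH_OPEN,np.ones((4,4)))
    k,l,s,ce=cv2.connectedComponentsWithStats(m)
    for i in range(1,k):
        if s[i,4]>40:
            P=W[l==i];b=cv2.minEnclosingCircle((P[:,:2]*1000).astype(np.float32));print(n,s[i].tolist(),np.round(b[0],0),round(b[1]),c["color"][l==i].mean(0).round(),P[:,2].max().round(3))
E
python3 tub.py
```

```text
t 22.98 p [0.6076 0.2906 0.307 ] yaw_y 7.1 F [ 0.  -1.1 -1.1] T [-0.09 -0.03  0.04] w 0.0538 g 44.3 q7 -0.62
side [245, 418, 39, 38, 1157] [510. 310.] 36 [72. 46. 34.] nan
```

Request:
servo_tool:
  commands:
    - [[1,0.2,0,-6,0],[1,0.2,0,-12,0],[1,0.2,0,-18,0],[1,0.2,0,-22,0],[1,0.2,0,-25.5,0],[1,0.2,0,-27.2,0],[1,0.2,0,-27.2,0],[0,0.2,0,-27.2,0]]

```text
t: 24.08
eef_pos: [0.6124, 0.2849, 0.0357]
tcp_rot: [2.087, 2.347, 0.001]
wrist_force: [0.1, 0.6, 0.1]
grip_width: 0.0539
grip_force: 46.3
```

Request:
servo_tool:
  commands:
    - [[-0.6,0,0,0,0],[-0.6,0,0,0,0],[-0.6,0,0,5,0],[-0.6,0,0,11,0],[-1,0,0,17,0],[-1,0,0,23,0],[-1,-1,-4,27,0],[-1,-2,-10,27,0]]

```text
t: 25.08
eef_pos: [0.5917, 0.1865, 0.3081]
tcp_rot: [2.082, 2.35, 0.007]
wrist_force: [1.4, -1.9, -1.4]
grip_width: 0.0853
grip_force: 0.0
```

Request:
servo_tool:
  commands:
    - [[-1,-2,-6,0,0],[-1,-4,-12,0,0],[-1,-6,-18,0,0],[-1,-8,-24,0,0],[-1,-10,-30,0,0],[-1,-12,-36,0,0],[-1,-14,-42,0,0],[-1,-16,-46,0,0]]

```text
t: 26.08
eef_pos: [0.4304, -0.2769, 0.305]
tcp_rot: [2.088, 2.347, -0.001]
wrist_force: [0.0, 0.6, 0.3]
grip_width: 0.0852
grip_force: 0.0
```

```bash
python3 tub.py; python3 - <<'E'
from h import *
c=read_camera("top");save(c,"t6.png");np.savez("t6.npz",**c)
E
```

```text
t 26.07 p [ 0.4304 -0.2769  0.305 ] yaw_y 6.7 F [0.  0.6 0.3] T [-0.02  0.    0.05] w 0.0852 g 0.0 q7 0.53
side [204, 374, 37, 32, 921] [610. 278.] 37 [33. 17. 22.] nan
side [245, 418, 39, 37, 1129] [509. 312.] 35 [49. 30. 22.] nan
top [186, 205, 22, 22, 392] [610. 282.] 29 [41. 32. 34.] nan
top [173, 246, 22, 22, 404] [507. 316.] 31 [51. 38. 31.] nan
```

View pics/t6.png

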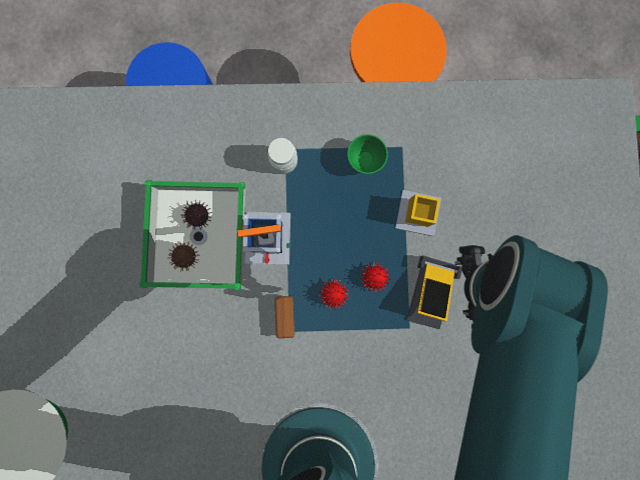

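Top view: both urchins are in the tub at (196,214) and (183,256). No others remain on the bench apart from the two red ones. The holder is empty, the bowl, jar and brush are untouched, and the pedal is at (435,290). Now I'll measure the pedal tread.

```bash
python3 - <<'E'
from h import *
for f in("top0.npz","t6.npz"):
    c=dict(np.load(f));W=pts(c);hsv=cv2.cvtColor(c["color"],cv2.COLOR_RGB2HSV)
    m=np.zeros((480,640),bool);m[262:325,412:456]=1
    y=m&(hsv[...,0]>20)&(hsv[...,0]<35)&(hsv[...,1]>140)
    k=m&(hsv[...,2]<45)&(W[...,2]>.035)
    k=cv2.morphologyEx(k.astype(np.uint8),cv2.MORPH_OPEN,np.ones((5,5)))>0
    for n,mm in(("plate",y|k),("tread",k)):
        P=W[mm];P=P[~np.isnan(P[:,0])]; q=P[:,:2]-P[:,:2].mean(0)
        print(f,n,len(P),P.mean(0).round(4),"z",np.percentile(P[:,2],[1,50,99]).round(3),cv2.minAreaRect((P[:,:2]*1000).astype(np.float32)))
E
```

```text
top0.npz plate 1439 [ 0.4092 -0.292   0.0519] z [0.026 0.054 0.073] ((407.2424011230469, -302.6044616699219), (91.19828796386719, 122.2563705444336), 72.64908599853516)
top0.npz tread 782 [ 0.3951 -0.2883  0.0586] z [0.043 0.059 0.073] ((395.7897644042969, -288.4770812988281), (57.70672607421875, 78.06381225585938), 73.32844543457031)
t6.npz plate 1431 [ 0.4093 -0.292   0.052 ] z [0.027 0.054 0.073] ((408.0391845703125, -300.37725830078125), (87.11502838134766, 122.40718841552734), 72.6175308227539)
t6.npz tread 772 [ 0.3949 -0.2882  0.0587] z [0.044 0.059 0.073] ((395.5623779296875, -288.6490478515625), (58.50403594970703, 77.97691345214844), 72.59049987792969)
```

Request:
servo_tool:
  commands:
    - [[1,-2.5,-0.4,-4,0],[1,-4.9,-0.7,-8,0],[1,-4.9,-0.7,-12,0],[1,-4.9,-0.7,-16,0],[1,-4.9,-0.7,-20,0],[1,-4.9,-0.7,-20.5,0],[1,-4.9,-0.7,-20.5,0]]

```text
t: 27.1
eef_pos: [0.3834, -0.2813, 0.1007]
tcp_rot: [2.085, 2.349, 0.0]
wrist_force: [0.7, -0.0, 0.5]
grip_width: 0.0001
grip_force: 0.0
```

Request:
servo_tool:
  commands:
    - [[1,0,0,-1,0],[1,0,0,-2,0],[1,0,0,-3,0],[1,0,0,-4,0],[1,0,0,-4.7,0],[1,0,0,-4.7,0]]

```text
t: 27.85
eef_pos: [0.3822, -0.2817, 0.0522]
tcp_rot: [-2.086, -2.348, 0.001]
wrist_force: [-4.9, 0.5, 7.9]
grip_width: 0.0
grip_force: 4.1
```

```bash
python3 -c "
from h import *
st()"
```

```text
t 27.85 p [ 0.3822 -0.2817  0.0522] yaw_y 6.7 F [-4.9  0.5  7.9] T [0.17 0.99 0.03] w 0.0 g 4.1 q7 0.39
```

Pressing on to the stop.

Request:
servo_tool:
  commands:
    - [[1,0,0,-0.3,0],[1,0,0,-0.5,0],[1,0,0,-0.5,0]]

```text
t: 28.22
eef_pos: [0.3822, -0.2817, 0.0484]
tcp_rot: [-2.087, -2.348, 0.002]
wrist_force: [-12.1, 7.4, 37.1]
grip_width: -0.0001
grip_force: 18.4
```

```bash
python3 -c "
from h import *
st()"
```

```text
t 28.23 p [ 0.3822 -0.2817  0.0484] yaw_y 6.7 F [-12.1   7.4  37.1] T [ 1.4   2.71 -0.05] w -0.0001 g 18.4 q7 0.38
```

Request:
servo_tool:
  commands:
    - [[1,0,0,0.1,0],[1,0,0,0.1,0],[1,0,0,0.1,0],[1,0,0,0.1,0],[1,0,0,0.1,0],[1,0,0,0.1,0],[1,0,0,0.1,0],[1,0,0,0.1,0]]

```text
t: 29.22
eef_pos: [0.3822, -0.2817, 0.0489]
tcp_rot: [-2.087, -2.348, 0.001]
wrist_force: [-6.3, 1.9, 16.3]
grip_width: -0.0004
grip_force: 8.5
```

Request:
servo_tool:
  commands:
    - [[1,0,0,0,0],[1,0,0,0,0],[1,0,0,0,0],[1,0,0,0,0],[1,0,0,0,0],[1,0,0,0,0],[1,0,0,0,0],[1,0,0,0,0]]

```text
t: 30.22
eef_pos: [0.3822, -0.2817, 0.0489]
tcp_rot: [-2.087, -2.348, 0.001]
wrist_force: [-5.5, 2.5, 16.3]
grip_width: 0.0002
grip_force: 8.5
```

```bash
python3 - <<'E'
from h import *
st()
c=read_camera("side");W=pts(c);hsv=cv2.cvtColor(c["color"],cv2.COLOR_RGB2HSV)
y=(hsv[...,0]>20)&(hsv[...,0]<35)&(hsv[...,1]>140)&(W[...,1]<-.23)&(W[...,0]<.5)
P=W[y];print(len(P),P.mean(0),np.nanpercentile(P[:,2],[2,50,98]))
E
```

```text
t 30.23 p [ 0.3822 -0.2817  0.0489] yaw_y 6.7 F [-5.5  2.5 16.3] T [0.62 1.51 0.  ] w 0.0002 g 8.5 q7 0.38
558 [ 0.39975076 -0.39206941 -0.0022816 ] [-0.57272987  0.02919526  0.031996  ]
```

The plate is level at z≈0.03 and was held for 2 s at 16 N or more. I'll release and return to the key.

Request:
servo_tool:
  commands:
    - [[1,0,0,0,0],[1,0,0,4,0],[1,0,0,9,0],[-1,0,0,15,0],[-1,0,0,21,0],[-1,3,5,25,0],[-1,6,10,25,0],[-1,9,15,25,0]]

```text
t: 31.28
eef_pos: [0.4735, -0.1303, 0.2994]
tcp_rot: [2.087, 2.346, -0.0]
wrist_force: [1.2, -0.8, -0.3]
grip_width: 0.085
grip_force: 0.0
```

Request:
servo_tool:
  commands:
    - [[-1,3,5,0,0],[-1,5,10,0,0],[-1,6,15,0,0],[-1,7,20,0,0],[-1,8.2,24.4,0,0],[-1,8.2,24.4,0,0],[-1,8.2,24.4,0,0]]

```text
t: 32.15
eef_pos: [0.5546, 0.1119, 0.2983]
tcp_rot: [-2.087, -2.348, 0.001]
wrist_force: [-0.1, -0.8, -0.5]
grip_width: 0.0852
grip_force: 0.0
```

```bash
cat > bar.py <<'E'
from h import *
st()
c=read_camera("wrist");W=pts(c);hsv=cv2.cvtColor(c["color"],cv2.COLOR_RGB2HSV)
m=((hsv[...,0]<15)&(hsv[...,1]>150)&(W[...,2]>.190)&(W[...,2]<.21)).astype(np.uint8)
m=cv2.morphologyEx(m,cv2.MORPH_OPEN,np.ones((5,5)))>0
P=W[m];print(len(P),np.median(P[:,2]),cv2.minAreaRect((P[:,:2]*1000).astype(np.float32)))
E
python3 bar.py
```

```text
t 32.15 p [0.5546 0.1119 0.2983] yaw_y 6.7 F [-0.1 -0.8 -0.5] T [-0.08  0.01  0.04] w 0.0852 g 0.0 q7 -0.36
3272 0.20083345893690868 ((553.6175537109375, 111.89466857910156), (13.759173393249512, 89.82965087890625), 6.847978115081787)
```

Request:
servo_tool:
  commands:
    - [[-1,-0.1,0,-4,0],[-1,-0.1,0,-8,0],[-1,-0.1,0,-10.8,0],[-1,-0.1,0,-10.8,0],[1,-0.1,0,-10.8,0],[1,-0.1,0,-10.8,0],[1,-0.1,0,-10.8,0],[1,-0.1,0,-10.8,0]]
  grip_force: 100

```text
t: 33.2
eef_pos: [0.5538, 0.1124, 0.1912]
tcp_rot: [2.086, 2.348, 0.001]
wrist_force: [-1.3, -0.1, 31.5]
grip_width: 0.0128
grip_force: 68.2
```

Request:
servo_tool:
  commands:
    - [[1,0,0,0,0],[1,0,0,0.2,0],[1,0,0,0.2,8],[1,0,0,0.2,16],[1,0,0,0.2,24],[1,0,0,0.2,32],[1,0,0,0.2,40],[1,0,0,0.2,48]]

```text
t: 34.2
eef_pos: [0.5536, 0.1123, 0.1926]
tcp_rot: [-0.945, -2.996, -0.0]
wrist_force: [1.6, 0.5, -5.8]
grip_width: 0.0123
grip_force: 98.4
```

Request:
servo_tool:
  commands:
    - [[1,0,0,0,8],[1,0,0,0,16],[1,0,0,0,24],[1,0,0,0,32],[1,0,0,0,38],[1,0,0,0,40],[1,0,0,0,40]]

```text
t: 35.08
eef_pos: [0.5536, 0.1124, 0.1926]
tcp_rot: [0.128, -3.139, -0.0]
wrist_force: [0.8, 0.8, -4.6]
grip_width: 0.0122
grip_force: 98.4
```

```bash
python3 -c "
from h import *
st()"
```

```text
t 35.08 p [0.5536 0.1124 0.1926] yaw_y 94.7 F [ 0.8  0.8 -4.6] T [ 0.39 -0.35 -0.1 ] w 0.0122 g 98.4 q7 0.91
```

Request:
servo_tool:
  commands:
    - [[1,0,0,0,2],[1,0,0,0,4],[1,0,0,0,6],[1,0,0,0,6]]

```text
t: 35.58
eef_pos: [0.5536, 0.1123, 0.1927]
tcp_rot: [0.295, -3.128, -0.0]
wrist_force: [1.8, 0.3, -5.5]
grip_width: 0.012
grip_force: 98.4
```

```bash
python3 -c "
from h import *
st()"
```

```text
t 35.58 p [0.5536 0.1123 0.1927] yaw_y 100.8 F [ 1.8  0.3 -5.5] T [ 0.44 -0.39 -0.53] w 0.012 g 98.4 q7 1.0
```

Request:
servo_tool:
  commands:
    - [[1,0,0,0,1.5],[1,0,0,0,3],[1,0,0,0,4],[1,0,0,0,4]]

```text
t: 36.08
eef_pos: [0.5537, 0.1122, 0.1927]
tcp_rot: [0.403, -3.116, -0.0]
wrist_force: [0.6, 0.7, -5.6]
grip_width: 0.012
grip_force: 102.7
```

```bash
python3 -c "
from h import *
st()"
```

```text
t 36.08 p [0.5537 0.1122 0.1927] yaw_y 104.7 F [ 0.6  0.7 -5.6] T [ 0.3  -0.22 -1.67] w 0.012 g 102.7 q7 1.06
```

Torque is −1.7 N m, so the stem is at the open stop. I'll back off to the middle of the play and lift straight out.

Request:
servo_tool:
  commands:
    - [[1,0,0,0,-8],[1,0,0,0,-15],[1,0,0,0,-15],[1,0,0,2,-15],[1,0,0,4,-15],[1,0,0,8,-15],[1,0,0,13,-15],[1,0,0,18,-15]]

```text
t: 37.08
eef_pos: [0.5532, 0.1126, 0.3757]
tcp_rot: [0.004, 3.141, 0.0]
wrist_force: [-0.1, -0.2, -3.6]
grip_width: 0.0121
grip_force: 98.5
```

```bash
python3 -c "
from h import *
st()"
```

```text
t 37.08 p [0.5532 0.1126 0.3757] yaw_y 89.9 F [-0.1 -0.2 -3.6] T [-0.02 -0.06  0.03] w 0.0121 g 98.5 q7 0.98
```

Request:
servo_tool:
  commands:
    - [[1,0,0,2,0],[1,1,-6,2,-2],[1,2,-12,2,-4],[1,3,-18,2,-6],[1,4,-24,2,-8],[1,5,-30,2,-10],[1,5.4,-36,2,-12.9],[1,5.4,-38.2,2,-12.9]]

```text
t: 38.08
eef_pos: [0.6068, -0.2739, 0.3916]
tcp_rot: [-0.366, -3.119, -0.0]
wrist_force: [-0.2, 1.1, -3.2]
grip_width: 0.0121
grip_force: 98.6
```

Request:
servo_tool:
  commands:
    - [[1,0,0,0,0],[1,0,0,0,0]]

```text
t: 38.33
eef_pos: [0.6077, -0.2681, 0.3928]
tcp_rot: [-0.356, -3.121, -0.001]
wrist_force: [0.1, -0.3, -3.5]
grip_width: 0.0124
grip_force: 98.6
```

```bash
python3 - <<'E'
from h import *
st()
c=read_camera("top");W=pts(c)
cv2.imwrite('pics/t7.png',cv2.resize(c['color'][170:330,220:460],None,fx=3.2,fy=3.2,interpolation=2)[:,:,::-1])
p=state()["eef_pos"]
c=read_camera("side");W=pts(c)
m=(W[...,2]<p[2]-.137)&(W[...,2]>p[2]-.18)&(np.hypot(W[...,0]-p[0],W[...,1]-p[1])<.05)
P=W[m];print(len(P),P.min(0),P.max(0))
E
```

```text
t 38.33 p [ 0.6077 -0.2681  0.3928] yaw_y 77.0 F [ 0.1 -0.3 -3.5] T [0.08 0.02 0.04] w 0.0124 g 98.6 q7 1.38
430 [ 0.58468501 -0.28199006  0.21347535] [ 0.62963267 -0.24330619  0.25595577]
```

View pics/t7.png

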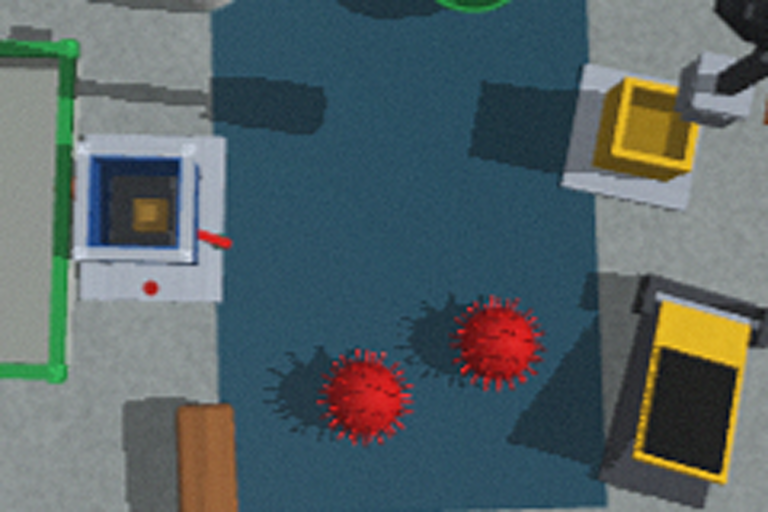

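The pointer at (215,240) covers the green dot, so the drain is open. The stem is free and the key is above the holder. I'll lower the key to just over the pocket and compare the two in one view.

Request:
servo_tool:
  commands:
    - [[1,0,-0.1,-4,0],[1,0,-0.1,-8,0],[1,0,-0.1,-11.5,0],[1,0,-0.1,-11.5,0],[1,0,-0.1,-11.5,0]]

```text
t: 39.05
eef_pos: [0.6083, -0.2701, 0.2796]
tcp_rot: [0.358, 3.119, -0.001]
wrist_force: [1.2, 0.5, -2.5]
grip_width: 0.0125
grip_force: 98.5
```

```bash
python3 - <<'E'
from h import *
st();p=state()["eef_pos"]
for n in("side","top","wrist"):
    c=read_camera(n);W=pts(c);hsv=cv2.cvtColor(c["color"],cv2.COLOR_RGB2HSV);Z=W[...,2]
    d=np.hypot(W[...,0]-.608,W[...,1]+.27)<.06
    yl=(hsv[...,0]>18)&(hsv[...,0]<35)&(hsv[...,1]>120)
    for l,m in(("hold",d&yl&(abs(Z-.08)<.004)),("sock",d&~yl&(Z>.1)&(Z<p[2]-.139))):
        P=W[m]
        if len(P)>20:print(n,l,len(P),P[:,2].min().round(3),P[:,2].max().round(3),cv2.minAreaRect((P[:,:2]*1000).astype(np.float32)))
    if n!="top": cv2.imwrite(f"pics/{n}8.png",cv2.resize(c["color"][150:270,310:430] if n=="side" else c["color"],(600,600) if n=="side" else (640,480))[:,:,::-1])
E
```

```text
t 39.05 p [ 0.6083 -0.2701  0.2796] yaw_y 76.9 F [ 1.2  0.5 -2.5] T [-0.03 -0.04 -0.  ] w 0.0125 g 98.5 q7 1.32
side hold 193 0.076 0.083 ((608.1500244140625, -267.3080139160156), (63.5479621887207, 61.947227478027344), 77.77711486816406)
side sock 327 0.1 0.14 ((603.0330810546875, -259.1767883300781), (47.039039611816406, 26.142837524414062), 22.925479888916016)
top hold 152 0.076 0.084 ((608.4614868164062, -267.8802795410156), (60.79899215698242, 59.96604919433594), 76.57892608642578)
top sock 96 0.101 0.14 ((603.2168579101562, -265.2115783691406), (39.653629302978516, 30.153953552246094), 64.58773040771484)
wrist hold 1453 0.076 0.083 ((608.441162109375, -269.9307556152344), (59.5863151550293, 60.52985382080078), 76.68334197998047)
wrist sock 506 0.1 0.141 ((603.65380859375, -270.5354919433594), (37.6358528137207, 29.171384811401367), 76.77932739257812)
```

View pics/side8.png

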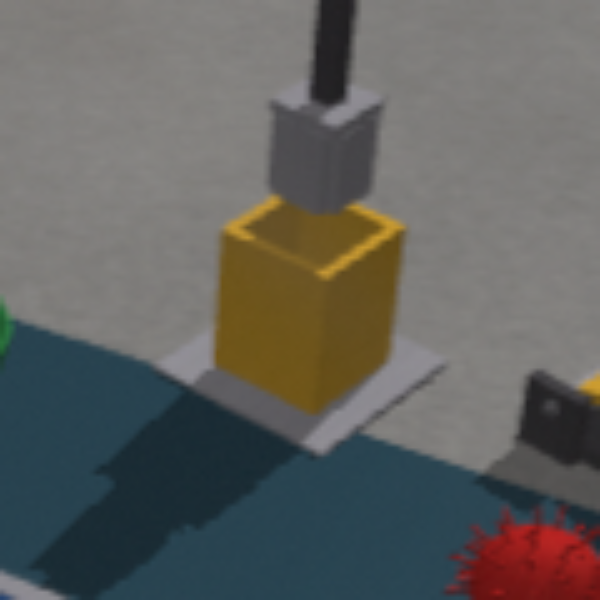

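The side crop shows the socket at (322,150) squarely above the pocket at (315,235). The wrist numbers agree within 1 mm, so I'll lower it.

Request:
servo_tool:
  commands:
    - [[1,0,0,-1.5,0],[1,0,0,-3,0],[1,0,0,-4.5,0],[1,0,0,-6,0],[1,0,0,-7.5,0],[1,0,0,-8.8,0],[1,0,0,-9.3,0],[1,0,0,-9.3,0]]

```text
t: 40.2
eef_pos: [0.608, -0.2706, 0.1855]
tcp_rot: [0.359, 3.12, -0.001]
wrist_force: [-2.7, 0.5, 6.5]
grip_width: 0.0119
grip_force: 100.0
```

```bash
python3 -c "
from h import *
st()"
```

```text
t 40.2 p [ 0.608  -0.2706  0.1855] yaw_y 76.9 F [-2.7  0.5  6.5] T [0.2  0.86 0.01] w 0.0119 g 100.0 q7 1.27
```

Request:
servo_tool:
  commands:
    - [[0.5,0,0,0,0],[0,0,0,0,0],[-1,0,0,0,0],[-1,0,0,0,0],[-1,0,0,0,0],[-1,0,0,4,0],[-1,0,0,9,0],[-1,0,0,14,0]]

```text
t: 41.2
eef_pos: [0.6074, -0.2705, 0.3263]
tcp_rot: [-0.359, -3.121, -0.0]
wrist_force: [0.9, -0.5, 0.1]
grip_width: 0.0854
grip_force: 0.0
```

Request:
servo_tool:
  commands:
    - [[-1,-4,-4,1,0],[-1,-8,-8,1,0],[-1,-12,-12,1,0],[-1,-14,-18,1,0],[-1,-14,-22,1,0],[-1,-14,-22,1,0],[-1,-14,-22,1,0]]

```text
t: 42.08
eef_pos: [0.468, -0.4898, 0.3347]
tcp_rot: [0.358, 3.121, 0.001]
wrist_force: [0.7, 0.1, -0.0]
grip_width: 0.0855
grip_force: 0.0
```

```bash
python3 tub.py; python3 - <<'E'
from h import *
c=read_camera("top");save(c,"t9.png");W=pts(c);hsv=cv2.cvtColor(c["color"],cv2.COLOR_RGB2HSV)
m=(hsv[...,0]<15)&(hsv[...,1]>150)&(abs(W[...,2]-.194)<.012);P=W[m];print(len(P),np.median(P[:,2]),np.ptp(P[:,2]),cv2.minAreaRect((P[:,:2]*1000).astype(np.float32)))
m=np.zeros((480,640),bool);m[225:270,262:300]=1
m&=((hsv[...,0]<8)|(hsv[...,0]>172))&(hsv[...,1]>150)
k,l,s,ce=cv2.connectedComponentsWithStats(m.astype(np.uint8));print(s.tolist(),[W[l==i].mean(0).round(4) for i in range(1,k)])
E
```

```text
t 42.08 p [ 0.468  -0.4898  0.3347] yaw_y 76.9 F [ 0.7  0.1 -0. ] T [-0.01 -0.04 -0.04] w 0.0855 g 0.0 q7 1.75
side [204, 374, 36, 32, 911] [612. 278.] 38 [27. 14. 18.] nan
side [245, 418, 39, 38, 1147] [510. 311.] 35 [49. 31. 22.] nan
top [186, 205, 22, 22, 396] [610. 283.] 29 [33. 28. 29.] 0.06
top [173, 246, 22, 22, 389] [509. 317.] 31 [47. 35. 28.] nan
308 0.1928752640504471 0.01629654870268296 ((608.4691162109375, -269.81719970703125), (14.790640830993652, 89.63311004638672), 76.55512237548828)
[[0, 0, 640, 480, 307162], [282, 242, 10, 5, 25], [265, 258, 4, 4, 13]] [array([0.5354, 0.0653, 0.0105]), array([0.4985, 0.1152, 0.0054])]
```

View pics/t9.png

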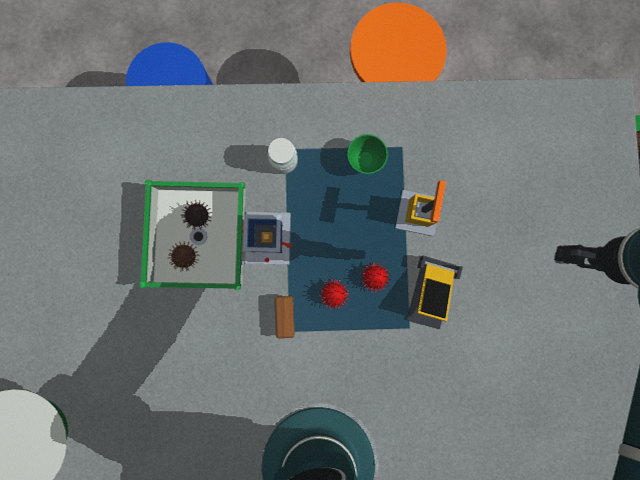

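The key stands upright in the holder at (430,205), both urchins are in the tub, and the pointer reads −111°, which is open. The bowl, jar and brush are where they were, so I'm handing in.

```bash
python3 -c "
from cell import *
print(job_done())"
```

```text
the job is handed in; nothing more can be done
None
```

The job is done and handed in at about 42 s: I closed the drain, put both urchins in the tub, held the pedal at its stop for about 2 s, reopened the drain fully and stood the key back in its holder, leaving the bowl, jar and brush where they were.

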